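# Coasters back on their stand

## Robot

A 7-joint arm with a two-finger parallel gripper is mounted at the origin on the work surface. World frame = base frame: x ahead of the robot, y to its left, z up, the work surface at z = 0. Lengths are in m, angles in degrees, forces in N, time in s.
With the tool pointing down it reaches from about 0.35 to 0.9 m from the base axis. Payload 19.9 kg.
Tool frame: the origin (TCP) lies midway between the tips of the shut fingers; the grasp point (between the pads) lies 19 mm behind it; z points along the fingers, y is the line along which they close (so a half turn about z gives the same grasp; the last joint's range is limited). The gripper opens to 85 mm and grips with 20 to 120 N. Pads are 22 mm wide; open, the fingers measure 114 mm over their backs; the gripper's body (76 mm by 85 mm) begins 54 mm behind the grasp point. The pads swing forward as they close: fully open they stand 13 mm farther back than shut.
Start: joints at [-78.467, 23.915, -0.59, 92.452, 0.269, 63.638, -3.037], TCP at [0.15, 0.607, 0.231] pointing down, gripper open.
Joint ranges: [-161.28, 161.28], [-22.2, 115.67], [-73.04, 71.86], [3.21, 147.25], [-68.34, 248.33], [10.77, 114.83], [-161.83, 161.83]. Speed limits (degrees/s): [108.29, 108.29, 136.94, 136.94, 172.46, 172.46, 172.46].

## Interface

Orientations are given as [roll, pitch, yaw] about the fixed x, y, z axes, in that order (R = Rz(yaw) Ry(pitch) Rx(roll)).
In Python, from cell import arm gives the robot as it stands. Calls block until the motion is done:
- arm.goto(position, orientation): joint-space move of the TCP to a pose.
- arm.move_straight(position, rate=0.15, frame=None): straight line of the TCP; frame=None keeps the orientation; rate is the mean speed in m/s.
- arm.goto_joints(angles): joint-space move.
- arm.set_gripper(opening, strength=None): finger opening in m; strength is the grip in N (None keeps the last); returns when the fingers have stopped.
- arm.pause(seconds).
- arm.ik(position, orientation): joint angles nearest the present ones, or None.
- arm.get_state(): the state.
- arm.snapshot(name): name is "side" or "top"; returns a dict with "color" (384x512x3 uint8, red, green, blue), "fx", "fy", "cx", "cy" (pixels), "rvec" (rotation vector, rad) and "tvec" (3), from world to camera coordinates, as OpenCV has them. Camera axes: x right, y down, z forward; pixel columns grow to the right and rows downward; lengths in m; the calibration is good to about 2 mm. A picture is of the moment at which its call begins. There is no depth.
A pose or a line that the arm cannot do raises arm.PlanningError and nothing moves.
- arm.hand_in(): hands the job in; it is judged then, once.
Trained networks look in a picture, given as the dict that the camera call returned (one of the last four; its "shot" number tells which), for a name from the list of things; names that differ only in an ending like _2 or _b are one class to them, and where a whole thing is asked for, a point or a joint stands for the part that bears it (a point fixed in the world has none). Each returns a list of dicts, best first, with "conf" (0 to 1); they miss things now and then, are a little off and sometimes report something else, mostly with a low value. They report only what shows in the picture. A call takes as long as a camera call. They do not tell look-alikes from the thing itself.
- arm.find_in(picture, query): "at" ([x, y, z] in m, in world coordinates, good to about 4 mm: the middle of the surface that is visible of it).
- arm.pinpoint(picture, query): "at" ([x, y, z] in m, in world coordinates, good to about 4 mm: a listed point, or the origin of a listed thing).
The state is a dict: "time": time; "joint_pos": joint angles; "qvel": joint speeds; "effort": joint torques, N m; "eef_pos": TCP position; "tcp_rot": TCP orientation; "contact_force": force on the tool from outside, world axes, zero at the start; "torque": the same for the moment, N m; "opening": finger opening in m; "grip_force": force on a finger pad.
Only numpy, scipy, OpenCV 4.12 (cv2) and the standard library are available. Lean on these libraries where they do the work, as an engineer would, in place of code of your own. Each camera call takes 0.05 s, during which the arm holds its last target. There are 200 camera calls.

## Task

Put the two wooden coasters that were left on the two network boxes back on the round metal coaster stand between the boxes: the big one first, then the small one flat on top of it, and last the knobbed wooden cover, set down gently on top, so that all three lie flat and centred over the stand. Do not let a coaster fall to the shelf, and leave the other things on the shelf standing where they are.

Things in the scene. Friction and masses are not known exactly. Their poses are not given: they have to be found in the camera images.
- stand_top (a point): Centre of the flat, rimless top of the coaster stand, a dark steel pedestal plate 132 mm in diameter whose top is 33 mm above the shelf. Fixed to the shelf. z up. The two boxes stand to either side of it, each with its near side 70 to 80 mm from this point
- computer: Flat silver mini computer, 160 x 160 mm and 36 mm high, smooth flat top 3 mm above the stand's top, fixed. Origin: centre of its underside, axes along its sides, z up; a side of it (+y or -y) faces the stand. It may stand on either side of the stand
- settop: Flat black set-top box on the other side of the stand, 160 x 160 mm and 48 mm high (feet included), smooth flat top 15 mm above the stand's top (3 mm above the top of a coaster lying on the stand), fixed. Origin: centre of its underside, axes along its sides, z up
- big_coaster: Big wooden coaster, a plain solid disc 120 mm in diameter and 12 mm thick, about 0.13 kg, too wide to grasp across; lies flat on the silver computer and slides easily. Origin: centre of its underside, z up
- small_coaster: Small wooden coaster, a plain solid disc 96 mm in diameter and 12 mm thick, about 0.085 kg, too wide to grasp across; lies flat on the black set-top box and slides easily. Origin: centre of its underside, z up
- cover: Cover of the coaster set: wooden disc 72 mm in diameter and 10 mm thick with an upright steel knob on its centre (neck 18 mm in diameter from 10 to 18 mm height, knob 26 mm in diameter from 18 to 38 mm height), about 0.12 kg, standing on the shelf outside one of the two boxes. Origin: centre of its underside, z up
- mug: White mug, 72 mm in diameter, 85 mm high, standing outside the other box. Bystander. Origin: centre of its underside
- phone: Black cordless phone standing in its round 84 mm charging base, one loose piece 165 mm high. Bystander. Origin: centre of its underside
- key_bowl: Blue bowl, 130 mm in diameter, 40 mm high. Bystander. Origin: centre of its underside
- tin: Round tin, 54 mm in diameter, 54 mm high, on the shelf just beyond the stand, between the boxes. Bystander. Origin: centre of its underside
- matchbox: Small cardboard box, 36 x 55 x 18 mm, on the shelf on the robot's side of the stand. Bystander. Origin: centre of its underside
- adapter: White power adapter, 60 x 45 x 30 mm, lying on the shelf beyond the boxes. Bystander. Origin: centre of its underside
Not all that is in view belongs to the job. Leave any black or white look-alike of the cover alone.

How it is judged:
By the outcome, as a careful person would: the job done as asked, in the order asked, and still so for the second after the job is handed in, with the robot touching nothing.
It also fails if it takes over 64 s, if anything falls off the work surface, if the arm or the gripper's body presses on something with over 40 N, if the wrist force passes 120 N, or if a joint passes its speed limit or range.

## Working session

There is one attempt and no reset: what is moved stays moved. The work goes in short steps, each a Python script; the robot and the scene stay as the last script left them, time stands still between calls to the robot, and variables do not carry over. Pictures are saved under pics/ and viewed, at most 10 in all, crops included, and the job is handed in when it is done.

```bash
mkdir -p pics; ls; cat > h.py <<'E'
from cell import arm
import numpy as np, cv2
def save(p,n): cv2.imwrite(f'pics/{n}.png',p['color'][:,:,::-1])
def ray(p,u,v,z):
    R,_=cv2.Rodrigues(np.array(p['rvec'],float)); t=np.array(p['tvec'],float).ravel()
    c=-R.T@t; d=R.T@np.array([(u-p['cx'])/p['fx'],(v-p['cy'])/p['fy'],1.])
    return c+d*(z-c[2])/d[2]
def proj(p,X):
    K=np.array([[p['fx'],0,p['cx']],[0,p['fy'],p['cy']],[0,0,1.]])
    return cv2.projectPoints(np.array(X,float).reshape(-1,3),np.array(p['rvec'],float),np.array(p['tvec'],float),K,None)[0].reshape(-1,2)
E
python3 - <<'E'
from h import *
for n in ('top','side'):
    p=arm.snapshot(n); save(p,n+'0')
    for q in ['stand_top','computer','settop','big_coaster','small_coaster','cover','mug','phone','key_bowl','tin','matchbox','adapter']:
        print(n,q,[(np.round(d['at'],3).tolist(),round(d['conf'],2)) for d in arm.pinpoint(p,q)[:4]])
s=arm.get_state(); print(s['time'],s['tcp_rot'],s['contact_force'])
E
```

```text
pics
top stand_top [([0.56, -0.01, 0.032], 0.67)]
top computer [([0.519, -0.157, 0.004], 0.94), ([0.57, 0.518, -0.006], 0.18)]
top settop [([0.578, 0.147, 0.004], 0.85)]
top big_coaster [([0.529, -0.171, 0.04], 0.75)]
top small_coaster [([0.585, 0.125, 0.051], 0.84), ([0.511, -0.371, 0.001], 0.55), ([0.493, 0.368, -0.001], 0.52)]
top cover [([0.384, -0.43, 0.001], 0.73), ([0.635, -0.364, -0.003], 0.69), ([0.384, -0.326, -0.001], 0.64), ([0.511, -0.372, 0.003], 0.56)]
top mug [([0.496, 0.37, 0.0], 0.97)]
top phone [([0.569, 0.516, -0.003], 0.88)]
top key_bowl [([0.562, -0.533, 0.002], 0.6), ([0.494, 0.368, 0.001], 0.6)]
top tin [([0.692, -0.016, -0.002], 0.65), ([0.446, 0.03, -0.001], 0.4)]
top matchbox [([0.442, 0.03, -0.0], 0.6)]
top adapter [([0.798, -0.15, -0.002], 0.74), ([0.563, -0.53, 0.004], 0.28)]
side stand_top [([0.56, -0.012, 0.032], 0.84)]
side computer [([0.521, -0.151, -0.002], 0.98)]
side settop [([0.578, 0.15, 0.0], 0.77)]
side big_coaster [([0.532, -0.166, 0.037], 0.93)]
side small_coaster [([0.59, 0.128, 0.051], 0.57), ([0.522, -0.153, 0.0], 0.41)]
side cover [([0.512, -0.372, 0.001], 0.89), ([0.379, -0.326, 0.004], 0.86), ([0.385, -0.435, -0.003], 0.82), ([0.641, -0.367, -0.002], 0.7)]
side mug [([0.493, 0.368, 0.001], 0.64)]
side phone [([0.567, 0.518, 0.003], 0.87)]
side key_bowl [([0.564, -0.527, 0.003], 0.88)]
side tin [([0.694, -0.016, -0.003], 0.6), ([0.491, 0.37, 0.003], 0.17)]
side matchbox [([0.441, 0.028, -0.0], 0.6)]
side adapter [([0.796, -0.154, 0.001], 0.53)]
1.3 [-1.79996401e+02  2.42401623e-03  1.66084610e+02] [-0.18747262 -0.18641452  0.20957124]
```

View pics/top0.png

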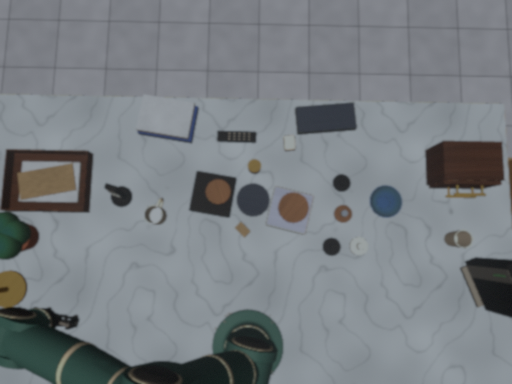

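View pics/side0.png

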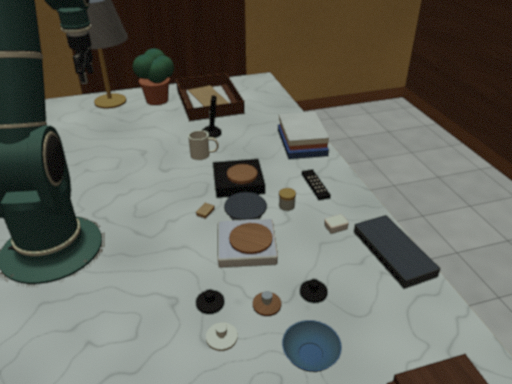

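The wooden cover is at about (343,213) in the top view and (267,303) in the side view. The big coaster is on the silver box at (293,207), the small one on the black box at (217,191), and the stand is at (253,200), with free space around each. I'll refine the centres with silhouette fits.

```bash
cat >> h.py <<'E'
from scipy.optimize import least_squares
def model(p,xy,R,z0,z1):
    a=np.linspace(0,2*np.pi,90,endpoint=False)
    P=np.vstack([np.c_[xy[0]+R*np.cos(a),xy[1]+R*np.sin(a),np.full(90,z)] for z in (z0,z1)])
    return cv2.convexHull(proj(p,P).astype(np.float32))
def cen(h):
    m=cv2.moments(h); return np.array([m['m10'],m['m01']])/m['m00'], m['m00']
def est(p,xy,R,z0,z1,tol=30,dump=None):
    "centre of a disc: mask by colour (Lab), match silhouette centroid; returns xy, area ratio"
    img=cv2.resize(p['color'],None,fx=4,fy=4,interpolation=cv2.INTER_CUBIC)
    lab=cv2.cvtColor(img,cv2.COLOR_RGB2LAB).astype(float)
    h=model(p,xy,R,z0,z1); win=np.zeros(img.shape[:2],np.uint8)
    up=lambda h:((h+.5)*4-.5).round().astype(np.int32)
    cv2.fillConvexPoly(win,up(model(p,xy,R*1.35,z0,z1)),1)
    core=np.zeros_like(win); cv2.fillConvexPoly(core,up(model(p,xy,R*.6,z1,z1)),1)
    d=np.linalg.norm((lab-np.median(lab[core>0],0))*[.6,1.5,1.5],axis=2)
    m=((d<tol)&(win>0)).astype(np.uint8); m=cv2.morphologyEx(m,cv2.MORPH_OPEN,np.ones((7,7)))
    n,l,s,_=cv2.connectedComponentsWithStats(m); k=1+np.argmax(s[1:,4]); 
    c,_=cv2.findContours((l==k).astype(np.uint8),cv2.RETR_EXTERNAL,cv2.CHAIN_APPROX_NONE)
    hc=cv2.convexHull(max(c,key=len)); cc,A=cen(hc.astype(np.float32)); cc=(cc+.5)/4-.5
    r=least_squares(lambda q:cen(model(p,q,R,z0,z1))[0]-cc,xy,diff_step=1e-3)
    if dump: 
        o=img[:,:,::-1].copy(); cv2.drawContours(o,[hc],-1,(0,255,0),1); x,y=((cc+.5)*4).astype(int); cv2.imwrite(f'pics/{dump}.png',o[max(y-150,0):y+150,max(x-200,0):x+200])
    return r.x, A/16/cen(model(p,r.x,R,z0,z1))[1]
E
python3 - <<'E'
from h import *
for n in ('top','side'):
    p=arm.snapshot(n)
    for nm,xy,R,z0,z1,tol in [('stand',(.56,-.011),.066,.033,.033,16),('big',(.531,-.168),.06,.036,.048,30),('small',(.588,.127),.048,.048,.06,30),('cover',(.512,-.372),.036,0,.01,45)]:
        x,a=est(p,xy,R,z0,z1,tol,dump=f'{n}_{nm}'); print(n,nm,x.round(4),round(a,3))
ims=[np.hstack([cv2.resize(cv2.imread(f'pics/{n}_{nm}.png'),(200,150)) for nm in('stand','big','small','cover')]) for n in('top','side')]
cv2.imwrite('pics/fit0.png',np.vstack(ims))
print(arm.get_state()['time'])
E
```

```text
top stand [ 0.5601 -0.0104] 0.876
top big [ 0.5321 -0.1684] 0.964
top small [0.5878 0.1261] 1.133
top cover [ 0.512 -0.372] 1.816
side stand [ 0.5582 -0.0127] 1.004
side big [ 0.5307 -0.1671] 0.93
side small [0.5877 0.1318] 0.93
side cover [ 0.5121 -0.3711] 0.992
1.4
```

View pics/fit0.png

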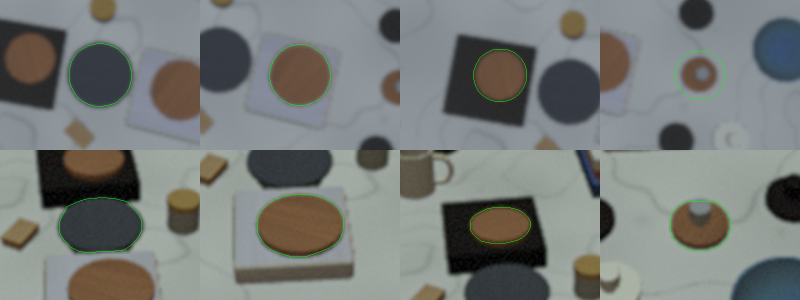

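The fits are good: stand (0.5595, -0.0112), big coaster (0.5315, -0.168), small coaster (0.588, 0.127). Next I'll push the big coaster with two open fingertips, stopping 20 mm short so I can check it.

```bash
cat >> h.py <<'E'
S=np.array([.5595,-.0112])
def yaw_of(d):
    y=np.degrees(np.arctan2(d[1],d[0])); return (y+180)%180   # 0..180
def T(): return round(arm.get_state()['time'],2)
def look(xy,R,z0,z1,tol=30):
    o=[]
    for n in('top','side'):
        p=arm.snapshot(n); x,a=est(p,xy,R,z0,z1,tol); o.append(x); print(n,x.round(4),round(a,3),'rel stand',((x-[[.5601,-.0104],[.5582,-.0127]][n=='side'])*1e3).round(1))
    return p
E
python3 - <<'E'
from h import *
C=np.array([.5315,-.168]); d=(S-C)/np.linalg.norm(S-C); L=.0666
o=[180,0,yaw_of(d)]
P=lambda xy,z:[xy[0],xy[1],z]
a=C-d*.085
print(o,arm.ik(P(a,.13),o))
arm.goto(P(a,.13),o); print(T())
arm.set_gripper(.045,40)
arm.move_straight(P(a,.035),rate=.15); s=arm.get_state(); print(s['time'],s['eef_pos'],s['opening'],s['contact_force'])
arm.move_straight(P(S-d*(L+.02),.035),rate=.06); s=arm.get_state(); print(s['time'],s['eef_pos'],s['contact_force'])
p=look(S-d*.02,.06,.033,.045)
cv2.imwrite('pics/a1.png',cv2.resize(p['color'][130:330,130:400,::-1],None,fx=2,fy=2))
E
```

```text
[180, 0, np.float64(79.87532834460217)] [ -9.95548623  31.91399823  43.51843932 105.99107995 -27.13163142
  52.96083633  35.94361429]
4.67
5.9333 [ 0.51687577 -0.25206855  0.03570905] 0.04468861696311932 [-0.11314045 -0.26933631  0.5721637 ]
8.7083 [ 0.54426222 -0.09659112  0.0350243 ] [-0.61563507 -0.34572012 -0.57107745]
top [ 0.5532 -0.0317] 1.755 rel stand [ -6.9 -21.3]
side [ 0.5599 -0.0196] 1.315 rel stand [ 1.7 -6.9]
```

View pics/a1.png

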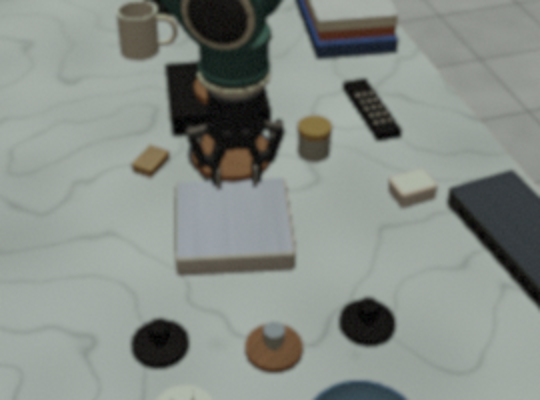

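The coaster slid onto the stand: it shows at crop (233,155), in front of the fingers. The arm hides it, so I'll back off to measure.

```bash
python3 - <<'E'
from h import *
C=np.array([.5315,-.168]); d=(S-C)/np.linalg.norm(S-C); L=.0666
P=lambda xy,z:[xy[0],xy[1],z]
arm.move_straight(P(S-d*(L+.04),.035),rate=.1)
arm.move_straight([.5,-.30,.13],rate=.25); print(T())
for n in('top','side'):
    p=arm.snapshot(n); x,a=est(p,S-d*.02,.06,.033,.045,30,dump='b_'+n); print(n,x.round(4),round(a,3),[q['at'] for q in arm.pinpoint(p,'big_coaster')[:1]])
cv2.imwrite('pics/b.png',np.hstack([cv2.imread('pics/b_top.png'),cv2.imread('pics/b_side.png')]))
E
```

```text
10.15
top [ 0.557 -0.029] 1.027 [[0.5538, -0.0339, 0.038]]
side [ 0.5581 -0.0374] 1.49 [[0.5921, 0.1253, 0.0469]]
```

View pics/b.png

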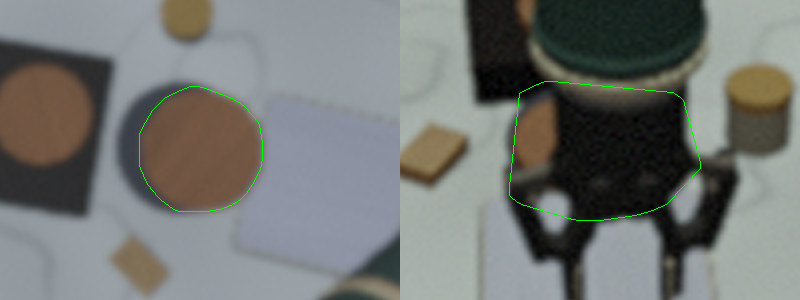

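The top view shows the coaster 18.9 mm short along the push line with 0.2 mm lateral error. I'll finish the push by that amount, then go round to the set-top side and check from there.

```bash
python3 - <<'E'
from h import *
C=np.array([.5315,-.168]); d=(S-C)/np.linalg.norm(S-C)
P=lambda xy,z:[xy[0],xy[1],z]
arm.move_straight(P(S-d*.115,.035),rate=.25)
arm.move_straight(P(S-d*.0677,.035),rate=.05)
arm.move_straight(P(S-d*.09,.035),rate=.1)
arm.move_straight(P(S-d*.11,.12),rate=.2); print(T())
C2=np.array([.5875,.1275]); e=(S-C2)/np.linalg.norm(S-C2); a=C2-e*.075
o=[180,0,yaw_of(e)]; print(o)
arm.goto(P(a-e*.04,.15),o); print(T())
for n in('top','side'):
    p=arm.snapshot(n); x,a=est(p,S,.06,.033,.045,30,dump='c_'+n); print(n,'big',x.round(4),round(a,3))
    x,a=est(p,C2,.048,.048,.06,26,dump='d_'+n); print(n,'small',x.round(4),round(a,3),[q['at'] for q in arm.pinpoint(p,'small_coaster')[:1]])
cv2.imwrite('pics/c.png',np.vstack([np.hstack([cv2.resize(cv2.imread(f'pics/{k}_{n}.png'),(400,300)) for k in 'cd']) for n in('top','side')]))
E
```

```text
13.38
[180, 0, np.float64(78.58683199893507)]
14.75
top big [ 0.5594 -0.0112] 1.097
top small [0.5879 0.1259] 1.068 [[0.586, 0.127, 0.0522]]
side big [ 0.5595 -0.007 ] 0.94
side small [0.588  0.1326] 0.888 [[0.5897, 0.1288, 0.0476]]
```

View pics/c.png

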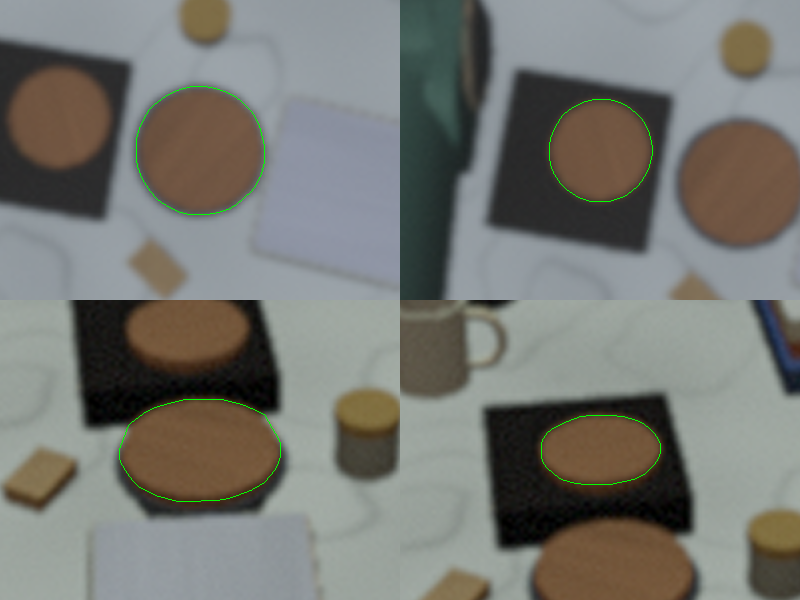

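The big coaster sits centred on the stand to within about 1 mm in the top view (the side fit leaves out the shaded rim, which gives a fixed +y bias). Next I'll push the small coaster, stopping 12 mm short.

```bash
python3 - <<'E'
from h import *
P=lambda xy,z:[xy[0],xy[1],z]
C2=S+[.0278,.1365]; e=(S-C2)/np.linalg.norm(S-C2); a=C2-e*.072
o=[180,0,yaw_of(e)]
arm.goto(P(a,.11),o)
arm.move_straight(P(a,.0465),rate=.15); s=arm.get_state(); print(s['time'],s['eef_pos'],s['opening'],s['contact_force'])
arm.move_straight(P(S-e*(.0545+.012),.0465),rate=.06); s=arm.get_state(); print(s['time'],s['eef_pos'],s['contact_force'])
arm.move_straight(P(S-e*.09,.0465),rate=.1)
arm.move_straight(P(S-e*.22,.13),rate=.3); print(T())
for n in('top','side'):
    p=arm.snapshot(n); x,r=est(p,S-e*.012,.048,.045,.057,26,dump='e_'+n); r0=x-[[.5601,-.0104],[.5582,-.0127]][n=='side']
    print(n,'small',x.round(4),round(r,3),'rel along/lat mm',(r0@e*1e3).round(1),((r0[1]*e[0]-r0[0]*e[1])*1e3).round(1),[q['at'] for q in arm.pinpoint(p,'small_coaster')[:1]])
cv2.imwrite('pics/e.png',np.hstack([cv2.imread(f'pics/e_{n}.png') for n in('top','side')]))
E
```

```text
15.875 [0.60193353 0.19645168 0.04647018] 0.04464721536981197 [ 0.14736768 -0.55990719 -0.25662192]
18.4417 [0.5727776  0.05414441 0.04646926] [0.07230752 0.05529231 0.14896832]
19.49
top small [ 0.5596 -0.0075] 1.495 rel along/lat mm -2.7 -1.1 [[0.5598, 0.0046, 0.0472]]
side small [ 0.5587 -0.01  ] 1.362 rel along/lat mm -2.8 -0.0 [[0.563, 0.0009, 0.0453]]
```

View pics/e.png

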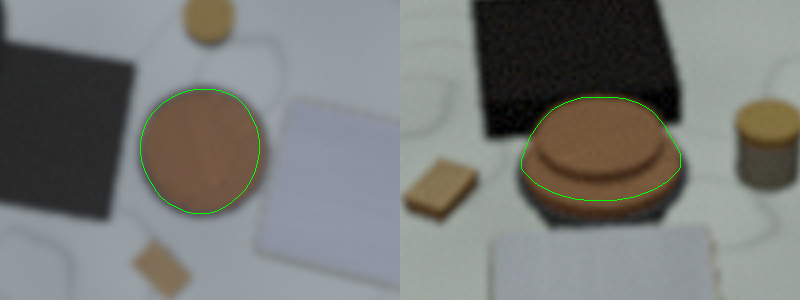

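The side view shows the small coaster flat on the big one, a little toward the set-top box, as planned. The colour mask merges the two woods, so I'll finish the push by geometry and check the top-face edges.

```bash
python3 - <<'E'
from h import *
P=lambda xy,z:[xy[0],xy[1],z]
C2=S+[.0278,.1365]; e=(S-C2)/np.linalg.norm(S-C2)
arm.move_straight(P(S-e*.10,.0465),rate=.3)
arm.move_straight(P(S-e*.0547,.0465),rate=.05)
arm.move_straight(P(S-e*.08,.0465),rate=.1)
arm.move_straight(P(S-e*.22,.13),rate=.3); print(T())
out=[]
for n in('top','side'):
    p=arm.snapshot(n); np.save(f'{n}_f.npy',p,allow_pickle=True)
    s0=np.array([[.5601,-.0104],[.5582,-.0127]][n=='side'])
    print(n,[q['at'] for q in arm.pinpoint(p,'small_coaster')[:2]],[q['at'] for q in arm.pinpoint(p,'big_coaster')[:1]],[np.round(q['at'],3) for q in arm.pinpoint(p,'cover')[:4]])
    x,r=est(p,(.512,-.372),.036,0,.01,30); print('cover',x.round(4),round(r,3))
    u,v=proj(p,[*s0,.05])[0].astype(int); f=8
    c=cv2.resize(p['color'],None,fx=f,fy=f,interpolation=cv2.INTER_CUBIC)[(v-18)*f:(v+18)*f,(u-24)*f:(u+24)*f,::-1].copy()
    c=cv2.convertScaleAbs(c,alpha=1.5,beta=-30)
    o=c.copy()
    for R,z,col in((.048,.057,(0,255,0)),(.06,.045,(255,255,0)),(.066,.033,(255,0,255))):
        h=(model(p,s0,R,z,z).reshape(-1,2)+.5-[u-24,v-18])*f-.5
        cv2.polylines(o,[h.round().astype(np.int32)],True,col,1)
    out.append(np.vstack([c,o]))
cv2.imwrite('pics/f.png',np.hstack(out)); print(out[0].shape,T())
E
```

```text
22.48
top [[0.5609, -0.0115, 0.0492]] [] [array([ 0.382, -0.326, -0.002]), array([ 0.634, -0.367,  0.001]), array([ 0.511, -0.371,  0.002]), array([ 0.386, -0.427, -0.001])]
cover [ 0.5139 -0.3701] 1.066
side [[0.5633, -0.0097, 0.0439]] [[0.5619, -0.0125, 0.0373]] [array([ 0.638, -0.369, -0.006]), array([ 0.51 , -0.368,  0.   ]), array([ 0.385, -0.434, -0.003]), array([ 0.381, -0.325,  0.002])]
cover [ 0.512  -0.3714] 0.891
(576, 384, 3) 22.88
```

View pics/f.png

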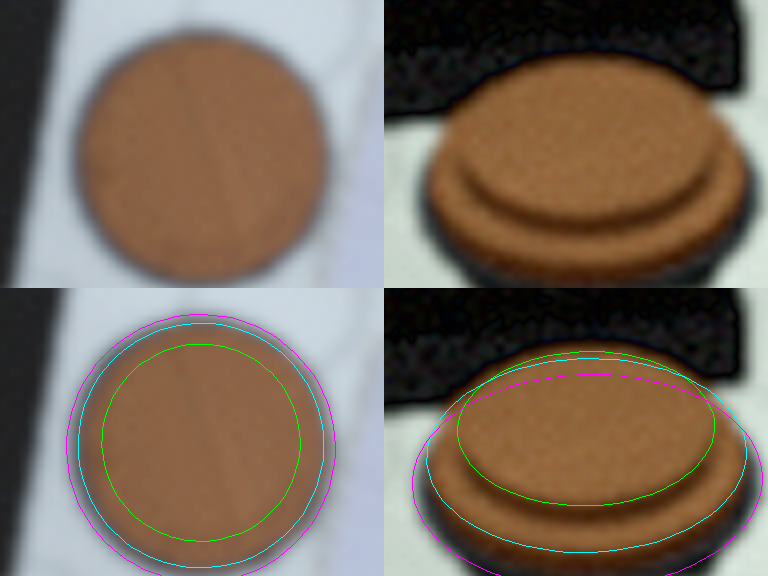

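The side view overlay matches: the small coaster's top face sits on the predicted centred ellipse within about 1–2 mm, and the big coaster's outline is centred on the stand. Next is the cover.

```bash
python3 - <<'E'
from h import *
K=[.5122,-.3712]; o=[180,0,60]
arm.goto([*K,.15],o); arm.set_gripper(.06,40); print(T())
arm.move_straight([*K,.03],rate=.15)
arm.move_straight([*K,.0135],rate=.05); s=arm.get_state(); print(s['eef_pos'],s['contact_force'])
arm.set_gripper(.015,40); s=arm.get_state(); print(s['time'],s['opening'],s['grip_force'],s['contact_force'],s['eef_pos'])
arm.move_straight([*K,.15],rate=.15); s=arm.get_state(); print(s['time'],s['opening'],s['grip_force'],s['contact_force'])
arm.goto([*S,.13],o); print(T())
arm.move_straight([*S,.080],rate=.1); s=arm.get_state(); print(s['time'],s['eef_pos'],s['contact_force'])
p=arm.snapshot('side'); u,v=proj(p,[*S,.06])[0].astype(int)
cv2.imwrite('pics/g.png',cv2.resize(p['color'][v-45:v+30,u-50:u+50,::-1],None,fx=6,fy=6,interpolation=cv2.INTER_CUBIC))
for z in np.arange(.076,.066,-.001):
    pass
E
```

```text
25.27
[ 0.51205912 -0.37122708  0.01332381] [-0.13255044 -0.45225781 -0.18716472]
27.1083 0.024905054608806626 39.065258502960205 [-1.27901712  0.89658327  5.34424109] [ 0.51229434 -0.37133545  0.0138533 ]
28.1667 0.024607674780022216 39.317911863327026 [-0.09881515  0.08264531 -1.56658836]
29.52
30.175 [ 0.55960088 -0.01154771  0.08007658] [ 0.63381017 -1.28521088 -1.04491736]
```

View pics/g.png

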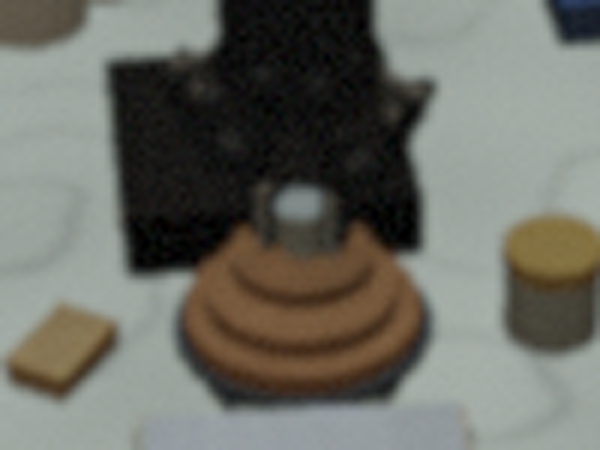

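The cover hangs level in the gripper at (302,262), in line with both coasters at (301,320) and (303,345). Now I'll lower it gently until it touches.

```bash
python3 - <<'E'
from h import *
arm.move_straight([*S,.0735],rate=.05)
arm.pause(.2); f0=arm.get_state()['contact_force'][2]; print(f0)
for z in np.arange(.0728,.0675,-.0007):
    arm.move_straight([*S,z],rate=.02); f=arm.get_state()['contact_force'][2]; print(round(z,4),round(f,2),end='; ')
    if f>f0+1.2: break
print(T())
arm.set_gripper(.05,20); s=arm.get_state(); print(s['time'],s['contact_force'])
arm.move_straight([*S,.14],rate=.12)
arm.goto([.50,.25,.2],[180,0,80]); print(T())
out=[]
for n in('top','side'):
    p=arm.snapshot(n); s0=np.array([[.5601,-.0104],[.5582,-.0127]][n=='side'])
    print(n,[(k,np.round(q['at'],3).tolist()) for k in('cover','small_coaster','big_coaster','mug','tin','matchbox','phone') for q in arm.pinpoint(p,k)[:1+4*(k=='cover')]])
    u,v=proj(p,[*s0,.05])[0].astype(int); f=8
    c=cv2.resize(p['color'],None,fx=f,fy=f,interpolation=cv2.INTER_CUBIC)[(v-18)*f:(v+18)*f,(u-24)*f:(u+24)*f,::-1].copy()
    c=cv2.convertScaleAbs(c,alpha=1.5,beta=-30); o=c.copy()
    for R,z,col in((.036,.067,(0,0,255)),(.013,.095,(0,0,255)),(.048,.057,(0,255,0)),(.06,.045,(255,255,0))):
        h=(model(p,s0,R,z,z).reshape(-1,2)+.5-[u-24,v-18])*f-.5
        cv2.polylines(o,[h.round().astype(np.int32)],True,col,1)
    out.append(np.vstack([c,o]))
cv2.imwrite('pics/k.png',np.hstack(out))
E
```

```text
-1.433988051400708
0.0728 -0.36; 0.0721 -1.36; 0.0714 -1.83; 0.0707 2.65; 31.71
32.075 [-0.27744211 -0.3373917   1.270087  ]
33.87
top [('cover', [0.634, -0.366, -0.001]), ('cover', [0.383, -0.325, -0.002]), ('cover', [0.386, -0.427, -0.002]), ('cover', [0.559, -0.011, 0.057]), ('small_coaster', [0.558, -0.009, 0.052]), ('big_coaster', [0.557, -0.012, 0.061]), ('tin', [0.697, -0.015, 0.002]), ('matchbox', [0.441, 0.032, 0.0]), ('phone', [0.568, 0.518, -0.001])]
side [('cover', [0.384, -0.325, 0.001]), ('cover', [0.638, -0.366, -0.003]), ('cover', [0.382, -0.434, -0.003]), ('cover', [0.558, -0.011, 0.054]), ('cover', [0.578, 0.148, -0.001]), ('small_coaster', [0.562, -0.009, 0.046]), ('big_coaster', [0.562, -0.01, 0.036]), ('mug', [0.492, 0.368, 0.001]), ('tin', [0.69, -0.016, 0.001]), ('matchbox', [0.524, -0.152, -0.001]), ('phone', [0.563, 0.517, 0.004])]
```

View pics/k.png

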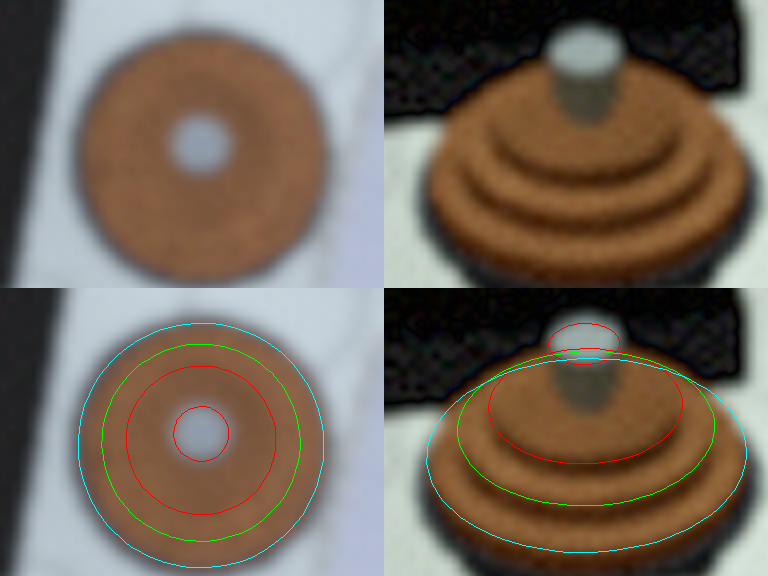

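The stack is centred and flat in both views: the knob at (201,146) in the top view is on the predicted circle, and the rings are concentric in the side view. The tin, matchbox, mug and phone are where they were, so I'm handing in.

```bash
python3 -c "
from h import *
print(arm.hand_in(),T())"
```

```text
the job is handed in; nothing more can be done
the job is handed in; nothing more can be done
```

The job is handed in: the big coaster, the small coaster and the cover lie flat on the stand, centred to about 2 mm in the last pictures, placed in that order by about 34 s of the 64 s limit, with no coaster dropped and no sign that anything else moved.

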